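Fish the support bar out of the half-covered trough

TASK

A square aluminium support bar for the tying vise lies inside the long wooden trough, and it is longer than the opening left between the trough's two fixed covers. Tilt it, bring it out end first through that opening and finish holding it up in the air in the gripper, every part of it at least 6 cm above the covers and touching nothing else. Leave the vise, bottle, spool and tool cup alone.

Things in the scene. Friction and masses are not known exactly. Their poses are not given: they have to be found in the camera images.
- opening (a point): Centre of the opening in the trough's top, level with the covers' upper faces, 64 mm above the table. x across the trough, y along it, z up. The opening spans 100 mm in y (-50 to +50, between the edges of the two covers) and 130 mm in x (-65 to +65, the whole inside width). Covers: flat black plates 4 mm thick, fixed
- bar_center (a point): Centre of the loose bar: square aluminium bar with black ends, 200 mm long along its own y, 14 by 14 mm in section, about 0.11 kg. It starts lying flat on the trough's inner floor (its centre 7 mm above it), roughly along the trough, both ends hidden under the covers and only its middle in view
- bar_end_a (a point): Centre of the bar's end face at its own +y end (100 mm from the bar's centre)
- bar_end_b (a point): Centre of the bar's end face at its own -y end (100 mm from the bar's centre)
- trough: The fixed wooden trough, 342 mm long in y, 142 mm wide in x, 64 mm high with covers; origin at the centre of its underside, on the table. Walls 6 mm. Inside: one empty channel, floor 6 mm above the table, 330 mm long in y (-165 to +165), 130 mm wide, 54 mm high from floor to the covers' undersides, running on beneath both covers
- vise: Fly-tying vise, fixed, at the right side of the bench: a 130 by 160 mm base plate, upright stem and green head, 235 mm high; origin at the centre of its underside. To be left alone
- cement: Loose small amber bottle, 32 mm across, 62 mm high, standing; origin at the centre of its underside. To be left alone
- spool: Loose black thread spool, 32 mm across, 42 mm high, standing; origin at the centre of its underside. To be left alone
- toolcup: Loose white cup, 66 mm across, 85 mm high, with tool handles standing up to 130 mm; origin at the centre of its underside. To be left alone

How it is judged:
By the outcome, as a careful person would: the job done as asked, in the order asked, and still so for the second after the job is handed in, while the arm keeps its last pose, push and grip.
It also fails if it takes over 45 s, if anything falls off the work surface, if the arm or the gripper's body presses on something with over 40 N, if the wrist force passes 120 N, or if a joint passes its speed limit or range.

ROBOT

A 6-joint arm with a two-finger parallel gripper is mounted at the origin on the work surface. World frame = base frame: x ahead of the robot, y to its left, z up, the work surface at z = 0. Lengths are in m, angles in degrees, forces in N, time in s.
With the tool pointing down it reaches from about 0.375 to 0.75 m from the base axis. Payload 9 kg.
Tool frame: the origin (TCP) lies where the fingers leave the gripper's body, on its centre line; the fingertips stand 73 mm ahead of it and the grasp point (between the pads) lies 54 mm ahead of it (robot.tip_reach is the distance from the TCP to the fingertips, in m); z points along the fingers, y is the line along which they close (so a half turn about z gives the same grasp; the last joint's range is limited). The gripper opens to 85 mm and grips with 20 to 120 N. Pads are 22 mm wide; open, the fingers measure 114 mm over their backs; the gripper's body (76 mm by 85 mm) begins 54 mm behind the grasp point. The pads swing forward as they close: fully open they stand 13 mm farther back than shut.
Start: joints at [62.183, 5.964, 5.575, 89.605, 0, 77.527], TCP at [0.159, 0.579, 0.304] pointing down, gripper open.
Joint ranges: [-171.21, 171.21], [-48.23, 106.86], [-62.78, 66.21], [-105.2, 120.99], [-86.42, 89.51], [-180, 180]. Speed limits (degrees/s): [127.2, 127.2, 147.25, 180, 180, 180].

INTERFACE

Orientations are given as [roll, pitch, yaw] about the fixed x, y, z axes, in that order (R = Rz(yaw) Ry(pitch) Rx(roll)).
In Python, from plant import robot gives the robot as it stands. Calls block until the motion is done:
- robot.move_pose(position, orientation): joint-space move of the TCP to a pose.
- robot.line_to(position, vel=0.15, rotation=None, guard=None): straight line of the TCP; rotation=None keeps the orientation; vel is the mean speed in m/s. With guard (N) it stops when the force on the tool has changed by that much, and returns True; else False.
- robot.goto_joints(angles): joint-space move.
- robot.set_gripper(opening): finger opening in m; the grip force is fixed at half the most; returns when the fingers have stopped.
- robot.pause(seconds).
- robot.ik(position, orientation): joint angles nearest the present ones, or None.
- robot.observe(): the state.
- robot.grab_frame(name): name is "scene" or "top" or "wrist"; returns the picture (420x560x3 uint8, blue, green, red); there is no depth.
- robot.get_calibration(name): a dict with "vertical_fov" (degrees; the focal length in pixels is half the picture's height over the tangent of half this angle, whatever the lens; pixels are square), "cx", "cy" (the principal point, pixels), "k1" (the pictures are not rectified: a ray, as slopes to the right and down, at radius r is drawn at 1 + k1 r^2 times it, then the intrinsics apply), "rvec" (rotation vector, rad) and "tvec" (3), from world to camera coordinates, as OpenCV has them. Camera axes: x right, y down, z forward; pixel columns grow to the right and rows downward; lengths in m; the calibration is good to about 2 mm. A picture is of the moment at which its call begins: read the wrist's pose just before it. get_calibration takes no time and is no camera call; for the wrist camera it gives the pose at the moment of the call.
A pose or a line that the arm cannot do raises robot.IKError and nothing moves.
- robot.job_done(): hands the job in; it is judged then, once.
The state is a dict: "time": time; "q": joint angles; "qvel": joint speeds; "joint_torque": joint torques, N m; "tool_pos": TCP position; "tcp_rot": TCP orientation; "ft_force": force on the tool from outside, world axes, zero at the start; "torque": the same for the moment, N m; "gripper_width": finger opening in m; "gripper_force": force on a finger pad.
Only numpy, scipy, OpenCV 4.12 (cv2) and the standard library are available. Lean on these libraries where they do the work, as an engineer would, in place of code of your own. Each camera call takes 0.05 s, during which the arm holds its last target. There are 200 camera calls.

## Working session

There is one attempt and no reset: what is moved stays moved. The work goes in short steps, each a Python script; the robot and the scene stay as the last script left them, time stands still between calls to the robot, and variables do not carry over. Pictures are saved under pics/ and viewed, at most 10 in all, crops included, and the job is handed in when it is done.

```bash
mkdir -p pics
cat > h.py <<'E'
import numpy as np, cv2
from plant import robot
def snap(n,f):
    im=robot.grab_frame(n); cv2.imwrite('pics/'+f,im); return im
def ray(n,uv,cal=None):
    c=cal or robot.get_calibration(n); f=210/np.tan(np.radians(c['vertical_fov']/2))
    K=np.array([[f,0,c['cx']],[0,f,c['cy']],[0,0,1.]])
    p=cv2.undistortPoints(np.array([[uv]],float),K,np.array([c['k1'],0,0,0.]))[0,0]
    R=cv2.Rodrigues(np.array(c['rvec'],float))[0]; t=np.array(c['tvec'],float).ravel()
    return -R.T@t, R.T@np.array([p[0],p[1],1])
def at_z(n,uv,z,cal=None):
    o,d=ray(n,uv,cal); return o+d*(z-o[2])/d[2]
E
python3 - <<'E'
from h import *
a=snap('top','t0.png'); b=snap('scene','s0.png')
cv2.imwrite('pics/ts.png',np.hstack([cv2.resize(a,(400,300)),cv2.resize(b,(400,300))]))
print(robot.observe()); print(robot.get_calibration('top'))
E
```

```text
{'time': 0.1, 'q': array([6.21821320e+01, 5.99718005e+00, 5.53108728e+00, 8.96051411e+01,
       8.16448740e-05, 7.75279041e+01]), 'qvel': array([ 0.06887886, -0.08341753, -0.02479254, -0.07645415,  0.01204039,
        0.11094946]), 'joint_torque': array([ 5.47019328e-03, -5.58205891e+01,  5.04719603e+01,  1.29307350e-02,
       -3.20903127e-04, -8.07826893e-06]), 'tool_pos': array([0.15866002, 0.57841565, 0.30317566]), 'tcp_rot': array([-1.79930465e+02, -1.54636634e-02,  1.64654219e+02]), 'ft_force': array([ 0.14956144,  0.42089716, -0.21833499]), 'torque': array([-0.05274513, -0.00260112,  0.02316079]), 'gripper_force': 0.0, 'gripper_width': 0.08523714236793582}
{'vertical_fov': 48.73496837709469, 'cx': 273.06942150046564, 'cy': 205.65634039929571, 'k1': -0.004752043272929979, 'rvec': array([ 2.19067013, -2.12927263,  0.14217694]), 'tvec': array([-0.09468591,  0.56391138,  1.1855391 ])}
```

View pics/t0.png

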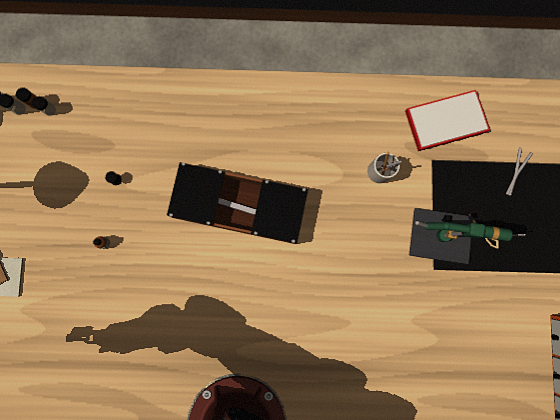

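View pics/s0.png

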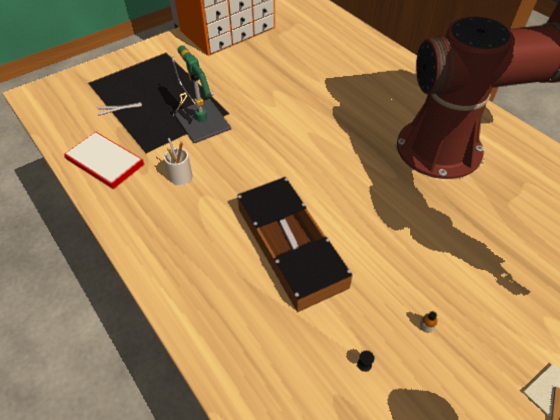

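The top view shows the trough at about (180,163)–(296,242), with the bar's middle visible from about (218,201) to (256,212). I'll enlarge that area to measure it.

Run:
```python
from h import *
a=cv2.imread('pics/t0.png')[150:255,160:330]
cv2.imwrite('pics/c0.png',cv2.resize(a,None,fx=4.7,fy=4.7,interpolation=cv2.INTER_CUBIC))
```

```text
(no output)
```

View pics/c0.png

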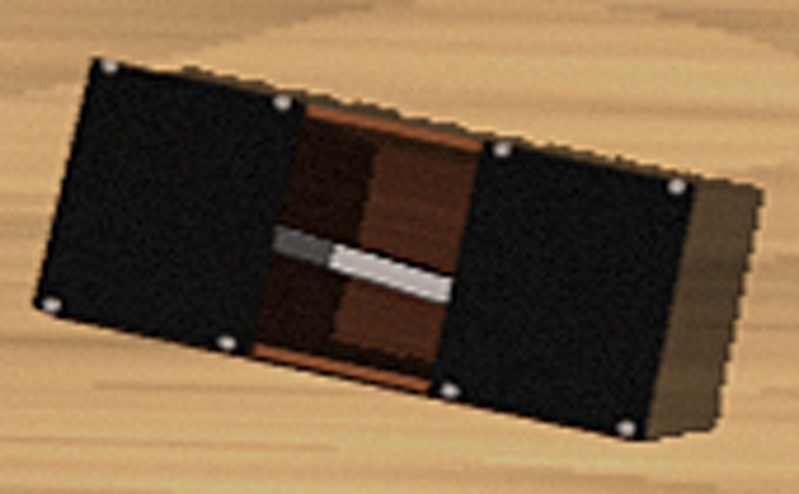

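The crop shows the cover corners at (92,58), (35,307), (695,188) and (643,440). The opening edges are at x≈277 and x≈460, and the bar centreline runs from (275,240) to (450,290).

Run:
```python
from h import *
P=lambda c,z:at_z('top',(np.array(c)+.5)/4.7+[160,150]-.5,z)[:2]
tl,bl,tr,br=[P(c,.064) for c in [(92,58),(35,307),(695,188),(643,440)]]
o=[P(c,.064) for c in [(303,103),(250,352),(487,147),(434,391)]]
b=[P(c,.020) for c in [(275,240),(450,290)]]
print(tl,bl,tr,br); print('size',np.linalg.norm(tl-tr),np.linalg.norm(bl-br),np.linalg.norm(tl-bl),np.linalg.norm(tr-br))
C=(tl+bl+tr+br)/4; u=(tl+bl-tr-br); u/=np.linalg.norm(u); print('C',C,'opC',np.mean(o,0),'ang y',np.degrees(np.arctan2(u[1],u[0])))
v=np.array([u[1],-u[0]])
C=(C+np.mean(o,0))/2
for q in o+b: print('local x,y',(q-C)@v,(q-C)@u)
d=b[0]-b[1]; print('bar ang',np.degrees(np.arctan2(d[1],d[0])))
```

```text
[0.67017464 0.16860925] [0.53103136 0.1922721 ] [ 0.60717996 -0.16622198] [ 0.4681268  -0.14061302]
size 0.340705570910546 0.33877644586010563 0.14114100104438865 0.1413916638713428
C [0.56912819 0.01351159] opC [0.56907134 0.01187267] ang y 79.32212966926208
local x,y 0.07074537650135156 0.05236231570282213
local x,y -0.06964563736414166 0.04944069625628845
local x,y 0.06842177438362977 -0.052112528611330755
local x,y -0.06902590064484578 -0.05293263746142469
local x,y -0.0020564631086387774 0.05616491252133911
local x,y -0.008726517347905081 -0.04708759548978158
bar ang 75.62599010355731
```

```bash
cat >> h.py <<'E'
from scipy.spatial.transform import Rotation as Ro
C=np.array([.5691,.0127,0]); A=79.4; T=Ro.from_euler('z',A-90,degrees=True)
def pose(x,y,z,th=0,yaw=0,L=.069,flip=1):
    "grip point in trough frame, tilt th about trough x (+y end up)"
    R=T*Ro.from_euler('z',yaw,degrees=True)*Ro.from_euler('x',th,degrees=True)*Ro.from_euler('z',90*flip,degrees=True)*Ro.from_euler('x',180,degrees=True)
    p=C+T.apply([x,y,z])-L*R.apply([0,0,1])
    return p,R.as_euler('xyz',degrees=True)
E
python3 - <<'E'
from h import *
for f in (1,-1):
  for a in [(-.003,.03,.2),(-.003,.03,.013,0,-3.7),(0,-.035,.013),(0,.02,.013),(0,.0,.07,18),(0,.15,.12,18),(0,.03,.30,18),(0,.03,.3,0), (0,0,.07,-18),(0,-.15,.12,-18)]:
    p,o=pose(*a,flip=f); q=robot.ik(p,o); print(f,a,np.round(p,3),None if q is None else np.round(q))
E
```

```text
1 (-0.003, 0.03, 0.2) [0.572 0.043 0.269] [-9.  1. -3. 86.  0. 92.]
1 (-0.003, 0.03, 0.013, 0, -3.7) [0.572 0.043 0.082] [ -9.   6. -18.  66.   0.  96.]
1 (0, -0.035, 0.013) [ 0.563 -0.022  0.082] [-16.   4. -19.  66.   0.  85.]
1 (0, 0.02, 0.013) [0.573 0.032 0.082] [-10.   6. -17.  66.   0.  91.]
1 (0, 0.0, 0.07, 18) [ 0.565 -0.008  0.136] [-22.   3. -17.  74.  18.  79.]
1 (0, 0.15, 0.12, 18) [0.593 0.139 0.186] [ -6.   3. -11.  75.  18.  95.]
1 (0, 0.03, 0.3, 18) [0.571 0.021 0.366] [-18.   1.   6.  97.  18.  82.]
1 (0, 0.03, 0.3, 0) [0.575 0.042 0.369] [-9.  3. 10. 96.  0. 92.]
1 (0, 0, 0.07, -18) [0.573 0.034 0.136] [ -3.   9. -10.  74. -18.  98.]
1 (0, -0.15, 0.12, -18) [ 0.545 -0.114  0.186] [-18.  -1. -15.  74. -18.  82.]
-1 (-0.003, 0.03, 0.2) [0.572 0.043 0.269] [ -9.   1.  -3.  86.   0. -88.]
-1 (-0.003, 0.03, 0.013, 0, -3.7) [0.572 0.043 0.082] [ -9.   6. -18.  66.   0. -84.]
-1 (0, -0.035, 0.013) [ 0.563 -0.022  0.082] [-16.   4. -19.  66.   0. -95.]
-1 (0, 0.02, 0.013) [0.573 0.032 0.082] [-10.   6. -17.  66.   0. -89.]
-1 (0, 0.0, 0.07, 18) [ 0.565 -0.008  0.136] [ -22.    3.  -17.   74.   18. -101.]
-1 (0, 0.15, 0.12, 18) [0.593 0.139 0.186] [ -6.   3. -11.  75.  18. -85.]
-1 (0, 0.03, 0.3, 18) [0.571 0.021 0.366] [-18.   1.   6.  97.  18. -98.]
-1 (0, 0.03, 0.3, 0) [0.575 0.042 0.369] [ -9.   3.  10.  96.   0. -88.]
-1 (0, 0, 0.07, -18) [0.573 0.034 0.136] [ -3.   9. -10.  74. -18. -82.]
-1 (0, -0.15, 0.12, -18) [ 0.545 -0.114  0.186] [-18.  -1. -15.  74. -18. -98.]
```

Run:
```python
from h import *
robot.move_pose(*pose(-.003,.03,.2,0,-3.7)); robot.set_gripper(.05)
cal=robot.get_calibration('wrist'); im=snap('wrist','w0.png')
f=210/np.tan(np.radians(cal['vertical_fov']/2))
K=np.array([[f,0,cal['cx']],[0,f,cal['cy']],[0,0,1.]])
pts=np.array([C+T.apply(p) for p in [(-.071,.05,.064),(.071,.05,.064),(-.071,-.05,.064),(.071,-.05,.064),(-.0025,.05,.02),(-.0087,-.047,.02)]])
u=cv2.projectPoints(pts,np.array(cal['rvec']),np.array(cal['tvec']),K,np.array([cal['k1'],0,0,0.]))[0][:,0]
for a in u: cv2.circle(im,tuple(int(round(t)) for t in a),4,(0,255,0),1)
cv2.imwrite('pics/w0m.png',im); print(u.round(), robot.observe()['tool_pos'],robot.observe()['ft_force'],robot.observe()['time'])
```

```text
[[195. 171.]
 [376. 160.]
 [211. 284.]
 [375. 274.]
 [282. 156.]
 [282. 254.]] [0.57166575 0.04278822 0.26898618] [ 0.13801289 -0.07195023 -0.08436155] 3.0
```

View pics/w0m.png

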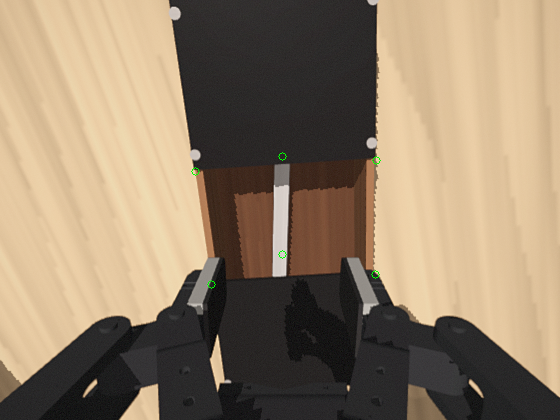

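The wrist view confirms the map: the opening edges fall at rows 163 and 277, within 3 px of prediction, and the bar is at column 281. I'll descend, grip, and drag toward −y.

Run:
```python
from h import *
p,o=pose(-.003,.03,.013,0,-3.7)
print(robot.line_to(p,vel=.12,guard=10), robot.observe()['tool_pos']-p)
robot.set_gripper(0.0); s=robot.observe(); print(s['gripper_width'],s['gripper_force'],s['ft_force'])
p,o=pose(0,-.028,.015,0,0)
print('guard',robot.line_to(p,vel=.05,rotation=o,guard=12)); s=robot.observe()
print(T.inv().apply(s['tool_pos']-C),s['ft_force'],s['gripper_width'],s['time'])
snap('top','t1.png')
a=cv2.imread('pics/t1.png')[150:255,160:330]
cv2.imwrite('pics/c1.png',cv2.resize(a,None,fx=4.7,fy=4.7,interpolation=cv2.INTER_CUBIC))
```

```text
False [ 5.10798684e-04 -6.31763554e-05  7.99187668e-04]
0.011805961961384594 59.6529883146286 [-0.8901529   0.63585988  4.51725339]
guard False
[-4.05864679e-05 -2.77677982e-02  8.39880726e-02] [ 0.03353927  0.11576481 -1.05337138] 0.012145853943298965 6.4417
```

Run:
```python
from h import *
p,o=pose(0,-.028,.014); robot.line_to(p,vel=.05)
robot.set_gripper(.04)
p,o=pose(0,.018,.013); print('slide',robot.line_to(p,vel=.1,guard=10))
robot.set_gripper(0.0); s=robot.observe(); print(s['gripper_width'],s['gripper_force'],s['ft_force'])
p,o=pose(0,-.03,.015)
print('guard',robot.line_to(p,vel=.04,guard=10)); s=robot.observe()
print(T.inv().apply(s['tool_pos']-C),s['ft_force'],s['gripper_width'],s['time'])
```

```text
slide False
0.012170404589826076 59.87562954425812 [-1.50547983 -0.25782014  2.90586893]
guard True
[-0.00058517 -0.00462432  0.08225353] [1.66972873 2.9428415  3.34669007] 0.01193795117016096 8.775
```

Run:
```python
from h import *
robot.set_gripper(.05)
p,o=pose(0,.0,.13); robot.line_to(p,vel=.2)
robot.line_to(pose(0,.02,.19)[0],vel=.2)
cal=robot.get_calibration('wrist'); im=snap('wrist','w1.png')
for uv in [(281,277),(281,163)]: print(T.inv().apply(at_z('wrist',uv,.02,cal)-C))
import json; json.dump({k:np.asarray(v).tolist() for k,v in cal.items()},open('cal.json','w'))
print(robot.observe()['time'])
```

```text
[-0.00259228 -0.07577371  0.02      ]
[-0.002594    0.03603115  0.02      ]
10.475
```

View pics/w1.png

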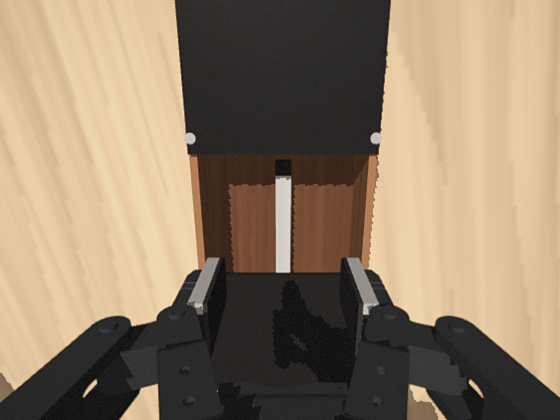

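The bar's black +y end is at row 160, column 283, which puts it at about y=+0.038 and clear of the +y cover edge. Next I'll grip near that end, tilt to 17° and pull along the axis.

```bash
cat >> h.py <<'E'
U=.178
def barpose(yb,zc,th,x=0):
    "end b centre at y=yb, lowest corner zc above table"
    c,s=np.cos(np.radians(th)),np.sin(np.radians(th))
    return pose(x,yb+U*c,zc+.007*c+U*s,th)
E
python3 - <<'E'
from h import *
robot.line_to(pose(0,.016,.10)[0],vel=.2)
print(robot.line_to(pose(0,.016,.013)[0],vel=.1,guard=10))
robot.set_gripper(0.0); s=robot.observe(); print(s['gripper_width'],s['gripper_force'])
for th in (0,4,8.5,13,17):
    p,o=barpose(-.158,.008,th)
    g=robot.line_to(p,vel=.06,rotation=o,guard=12); s=robot.observe()
    print(th,g,s['ft_force'].round(1),s['gripper_width'])
    if g: break
cv2.imwrite('pics/s1.png',cv2.resize(robot.grab_frame('scene')[150:330,190:400],None,fx=3,fy=3)); print(s['time'])
E
```

```text
False
0.012068327948990775 59.85197424888611
0 False [-0.   0.6 -1.5] 0.01187984774287224
4 False [-0.4  0.  -1.3] 0.01197201588918184
8.5 False [-0.5 -0.8 -0.9] 0.012042711550471681
13 False [ 0.2 -0.3 -1.7] 0.012194339509962031
17 False [ 0.8 -0.2 -1. ] 0.012073490450138521
14.3083
```

View pics/s1.png

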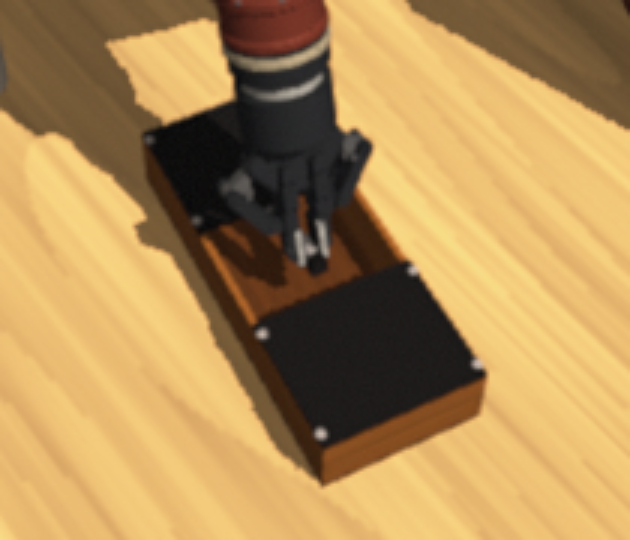

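The scene view shows the bar held at its raised black end, at about (317,263). The end is tilted up inside the opening and no contact force shows, so I'll pull along the axis, then lift.

Run:
```python
from h import *
t=np.tan(np.radians(17)); g=False
for d in (.04,.08,.13):
    p,o=barpose(-.158+d,.008+d*t,17)
    g=robot.line_to(p,vel=.08,guard=12); s=robot.observe(); print(d,g,s['ft_force'].round(1),s['gripper_width'])
    if g: break
if not g:
    p,o=barpose(-.028,.20,17); print(robot.line_to(p,vel=.12,guard=12))
    p,o=barpose(-.06,.22,0); robot.line_to(p,vel=.12,rotation=o); robot.pause(.5)
    s=robot.observe(); print(s['ft_force'],s['gripper_width'],s['gripper_force'],s['time'])
snap('scene','s2.png')
```

```text
0.04 False [-0.4  0.1 -0.9] 0.011956474435236831
0.08 False [-0.8  0.  -1.6] 0.012199656229850728
0.13 False [-0.4 -0.6 -2. ] 0.01216232943098758
False
[ 0.24320988  0.12084169 -1.04422123] 0.012455186813307585 59.02488112449646 18.875
```

View pics/s2.png

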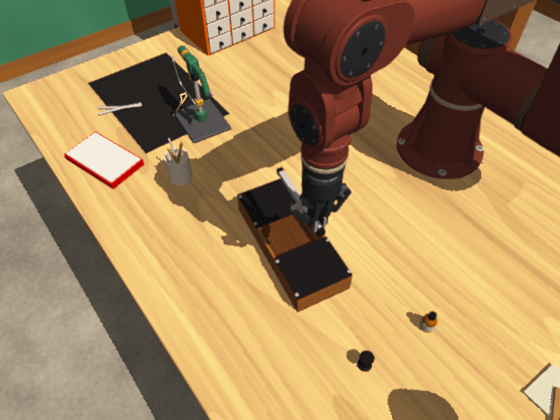

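The bar is held level in the air, from about (283,172) to (320,235). Its underside is at z≈0.22, well clear of the covers, and the other objects haven't moved.

```bash
python3 -c "
from h import *
print(robot.job_done())"
```

```text
the job is handed in; nothing more can be done
None
```

The bar came out end first through the opening without touching the covers and is held level about 15 cm above them; the job was handed in at about 19 s, with the vise, bottle, spool and tool cup left alone.

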